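Blow off a heat sink in the free bay

TASK

Hang the wire basket with the heat sink in the empty bay of the blow-off station, its bent lip hooked right down over the bay's front rim (the rim opposite the air tube) so that it hangs upright inside. Then push the air lever all the way over towards that bay, hold it there for three seconds and let it spring back to the middle; blow no air into the other bay. The heat sink stays in its basket, and the other basket, the screwdriver and the cup stay where they are.

Things in the scene. Friction and masses are not known exactly. Their poses are not given: they have to be found in the camera images.
- basket_grip (a point): Basket to hang: stainless wire, 80 (x) x 84 (y) x 56 mm high, about 0.3 kg with the heat sink in it. A stiff bail from its y sides carries a black grip bar along y, 14 mm thick (x), 16 high, 66 long. Point: bar's centre, over the basket's middle, 101 mm above its underside, 45 mm above its top edge; free space below the bar between the bail wires (y +-40 mm). z up; -x is the side with the bent lip.
- basket_lip (a point): Seat under the basket's bent lip, a 50 mm wide, 3 mm thick strip at the top of its -x side: level 11 mm outward, then flaring out and down 18 mm. The slot between basket side and lip is 8 mm wide at its top, 15 mm at the lip's lower edge. Point: underside of the level part, mid-slot; 44 mm to -x of and 45 mm below basket_grip, 4 mm outside the basket's side. Same axes.
- heatsink_mid (a point): Centre of the loose bare aluminium heat sink lying in the basket: 46 x 50 x 24 mm, fins up.
- empty_bay_rim (a point): Empty bay: open steel tank, outside 170 (x) x 130 mm (y), walls 5 mm, floor 95 mm below the rim; one of two alike, 130 mm either side of the lever (empty one left or right). Point: top middle of its front rim (wall nearest the robot), mid-wall, 106 mm above the bench. x level into the bay, y along the rim to the left seen from the robot, z up. A 12 mm air tube runs inside along the far wall's top.
- busy_bay_rim (a point): The same point, with the same axes, of the other bay, in which the other basket hangs.
- other_basket: The other wire basket, of the same make and size (its bar stands 45 mm above the rim), hanging by its lip on the front rim of the busy bay with a metal screening can in it. Origin: middle of its underside. Leave it alone.
- air_lever (a joint): Angle (rad) of the air valve's hand lever, on the block midway between the bays. Spring-centred: 0 upright, air off; stops at +-0.42. Positive: top leans to the left seen from the robot (air to the left bay); negative: to the right. Full air beyond about 0.3 either way. Holding it at the stop takes about 7 N at the knob.
- lever_knob (a point): Centre of the black ball knob, 30 mm across, on top of the lever, 90 mm above the pivot; upright it is 170 mm above the bench. Below it the lever is an 8 mm steel rod. The point moves with the lever (about 37 mm sideways and 8 mm down to a stop).
- lever_pivot (a point): Pivot of the lever, fixed on the valve block, 80 mm above the bench. The lever swings in the plane of this point's y and z axes; y points to the left bay, x away from the robot, z up. Behind it (50 to 105 mm to +x) stands a filter-regulator with a gauge, 112 mm high.
- screwdriver: A screwdriver lying on the bench (bystander). Origin on its length.
- cup: A lidded paper coffee cup, 84 mm across, 122 mm high (bystander). Origin: middle of its underside.

How it is judged:
By the outcome, as a careful person would: the job done as asked, in the order asked, and still so for the second after the job is handed in, with the robot touching nothing.
It also fails if it takes over 72 s, if anything falls off the work surface, if the arm or the gripper's body presses on something with over 40 N, if the wrist force passes 120 N, or if a joint passes its speed limit or range.

ROBOT

A 6-joint arm with a two-finger parallel gripper is mounted at the origin on the work surface. World frame = base frame: x ahead of the robot, y to its left, z up, the work surface at z = 0. Lengths are in m, angles in rad, forces in N, time in s.
With the tool pointing down it reaches from about 0.425 to 1.125 m from the base axis. Payload 14.9 kg.
Tool frame: the origin (TCP) lies at the very end of the fingers, on their centre line; the grasp point (between the pads) lies 19 mm behind it (manip.grip_point_offset is the distance from the TCP to the grasp point, in m); z points along the fingers, y is the line along which they close (so a half turn about z gives the same grasp; the last joint's range is limited). The gripper opens to 91 mm and grips with 3 to 60 N. Pads are 32 mm wide; open, the fingers measure 118 mm over their backs; the gripper's body (76 mm by 178 mm) begins 60 mm behind the grasp point.
Start: joints at [1.117, 0.379, 1.734, -0, 1.028, -0.033], TCP at [0.286, 0.639, 0.214] pointing down, gripper open.
Joint ranges: [-2.77, 2.77], [-0.74, 2.19], [0, 2.66], [-1.06, 4.2], [0.31, 2.87], [-3.08, 3.08]. Speed limits (rad/s): [1.89, 1.89, 2.39, 3.14, 3.14, 3.14].

INTERFACE

Orientations are given as a rotation vector (axis times angle).
In Python, from bench import manip, snapshot gives the robot as it stands.
- The arm moves only by the shell command python3 -m pendant 'ROWS'. ROWS is JSON, a list of rows, each a list of 5 numbers: the finger opening in mm, from 0 to 91.2, then the shift along the world's x, y, z in units of 40 mm (1.0 is 40 mm), then the turn about the world's z in degrees. A call has 1 to 5 rows; each row shifts and turns the commanded pose from where the row before left it; what a row does not reach is not made up. A row lasts 1/12 s, in which the tool goes at most 41.7 mm and 7.16 degrees, less where a joint would pass 70% of its speed; a pose out of reach is approached as far as the arm can. A call is refused whole if a number of a shift passes 1 or a number of a turn 7.16, either way. A call with a gripper value outside its range is refused whole. The fingers move at their own pace and stop on an object; the grip force is fixed at half the most. Time passes only in rows, so rows that do not move let the fingers close. It gives the time, the measured TCP pose, the force, the opening and the grip force at its end, in the units of the state.
- manip.sense(): the state, without advancing time (a new reading comes with each control period).
- snapshot(name): name is "side" or "top" or "wrist"; returns a dict with "image" (400x640x3 uint8, red, green, blue), "fx", "fy", "cx", "cy" (pixels), "T" (4x4, takes a point from camera to world coordinates). Camera axes: x right, y down, z forward; pixel columns grow to the right and rows downward; lengths in m; the calibration is good to about 2 mm. The wrist camera is an equidistant fisheye: a pixel r from the principal point sees the ray r / f radians off the axis. A picture is of the moment at which its call begins. There is no depth.
- manip.finish_job(): hands the job in; it is judged then, once.
The state is a dict: "time": time; "joints": joint angles; "joint_vel": joint speeds; "joint_torque": joint torques, N m; "tcp_pos": TCP position; "orientation": TCP orientation; "contact_force": force on the tool from outside, world axes, zero at the start; "ft_torque": the same for the moment, N m; "gripper_width": finger opening in m; "grasp_force": force on a finger pad.
Only numpy, scipy, OpenCV 4.12 (cv2) and the standard library are available. Lean on these libraries where they do the work, as an engineer would, in place of code of your own. Each camera call takes 0.05 s, during which the arm holds its last target. There are 200 camera calls.

## Working session

There is one attempt and no reset: what is moved stays moved. The work goes in short steps, Python scripts to look and compute and a shell command to move; the robot and the scene stay as the last step left them, time stands still between calls to the robot, and variables do not carry over. Pictures are saved under pics/ and viewed, at most 10 in all, crops included, and the job is handed in when it is done.

```bash
mkdir -p pics; cat > h.py <<'E'
import numpy as np, cv2
from bench import manip, snapshot
def ray(s,u,v):
    d=np.array([(u-s["cx"])/s["fx"],(v-s["cy"])/s["fy"],1.]); T=np.array(s["T"]); return T[:3,3],T[:3,:3]@d
def onz(s,u,v,z):
    o,d=ray(s,u,v); return o+d*(z-o[2])/d[2]
def two(s1,p1,s2,p2):
    o1,d1=ray(s1,*p1);o2,d2=ray(s2,*p2)
    k=np.linalg.lstsq(np.c_[d1,-d2],o2-o1,rcond=None)[0]
    a=o1+d1*k[0];b=o2+d2*k[1]; return (a+b)/2,np.linalg.norm(a-b)
def proj(s,p):
    T=np.array(s["T"]);q=T[:3,:3].T@(np.array(p)-T[:3,3]);return q[0]/q[2]*s["fx"]+s["cx"],q[1]/q[2]*s["fy"]+s["cy"]
def save(s,n): cv2.imwrite("pics/"+n,s["image"][:,:,::-1])
E
python3 - <<'E'
from h import *
import pickle
d={}
for n in("top","side"):
    s=snapshot(n);d[n]=s;save(s,n+"0.png");print(n,s["fx"],s["cx"],s["cy"],np.round(s["T"],3).tolist())
pickle.dump(d,open("s0.pkl","wb"))
print(manip.sense())
E
```

```text
top 486.8042611880568 313.81647194856987 199.79359978081408 [[-0.029, -0.989, 0.142, 0.318], [-0.999, 0.031, 0.013, 0.001], [-0.018, -0.142, -0.99, 1.647], [0.0, 0.0, 0.0, 1.0]]
side 408.44140547716023 318.45342917144694 205.59946151020756 [[0.875, -0.305, 0.376, 0.085], [-0.484, -0.563, 0.67, -0.737], [0.008, -0.768, -0.64, 0.86], [0.0, 0.0, 0.0, 1.0]]
{'time': 0.1, 'joints': array([ 1.11670037e+00,  3.79333653e-01,  1.73471290e+00,  3.46609991e-05,
        1.02849931e+00, -3.32845347e-02]), 'joint_vel': array([ 0.0012555 , -0.00169408,  0.00023543, -0.00142114, -0.00169737,
       -0.00094748]), 'joint_torque': array([ 1.13267201e-03, -7.65036893e+01, -4.35289264e+01,  6.52941037e-02,
        3.97712819e-02, -7.79283113e-06]), 'tcp_pos': array([0.2857862 , 0.638623  , 0.21337426]), 'orientation': array([-6.56115991e-01, -3.07204950e+00,  1.44168996e-03]), 'contact_force': array([-0.14207805, -0.24005028, -0.99286859]), 'ft_torque': array([0.03917339, 0.01417326, 0.02271345]), 'grasp_force': 0.0, 'gripper_width': 0.09132299504281023}
```

View pics/top0.png

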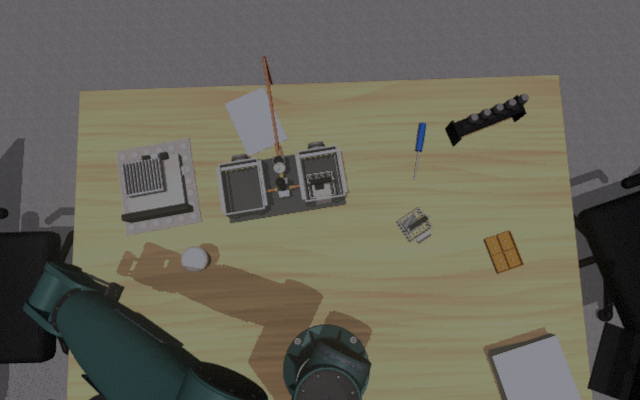

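View pics/side0.png

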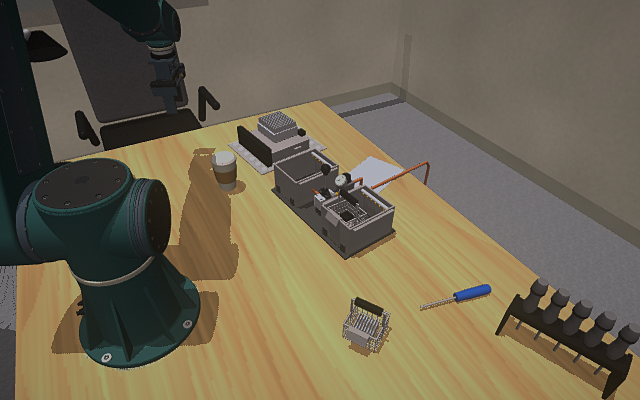

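The empty bay is on the left (top view about 243,188). The target basket is at about (414,225) in the top view and (366,325) in the side view. The cup stands at (195,258). I'll enlarge the details next.

```bash
python3 - <<'E'
import pickle
from h import *
d=pickle.load(open("s0.pkl","rb"))
def crop(s,u,v,w,h,k): return cv2.resize(s["image"][v:v+h,u:u+w,::-1],None,fx=k,fy=k,interpolation=cv2.INTER_CUBIC)
a=crop(d["top"],385,197,66,50,6); b=crop(d["side"],325,285,66,50,6)
c=crop(d["top"],212,137,140,92,5.6); 
cv2.imwrite("pics/a.png",np.vstack([np.hstack([a,b]),np.zeros((280,792,3),np.uint8)])[:300])
cv2.imwrite("pics/c.png",c)
cv2.imwrite("pics/e.png",crop(d["side"],262,140,140,120,5))
for n in d:
    s=d[n]; im=s["image"].astype(int)
E
```

```text
(no output)
```

View pics/a.png

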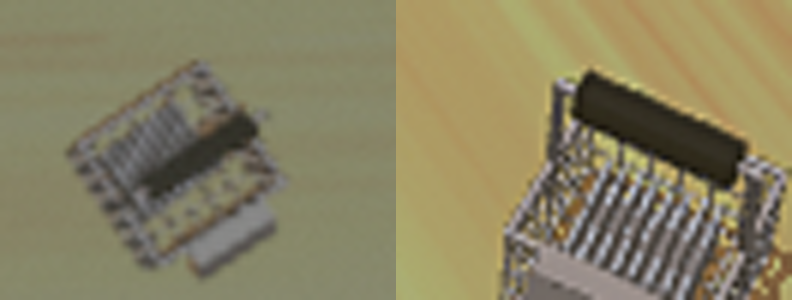

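View pics/c.png

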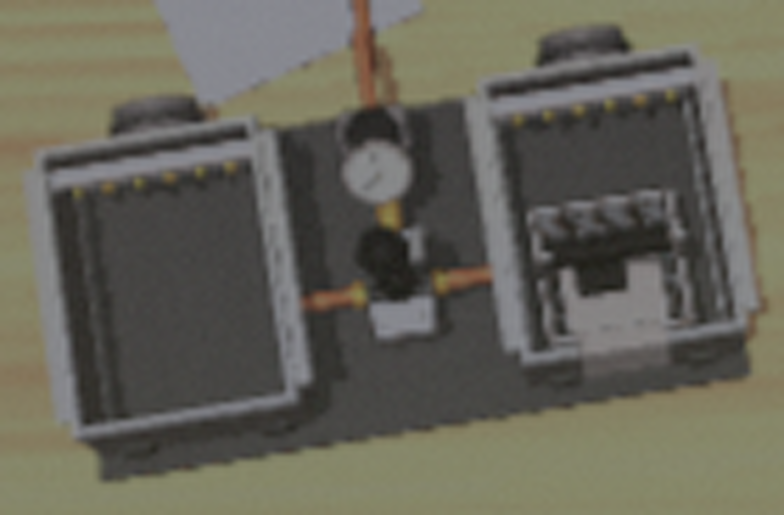

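View pics/e.png

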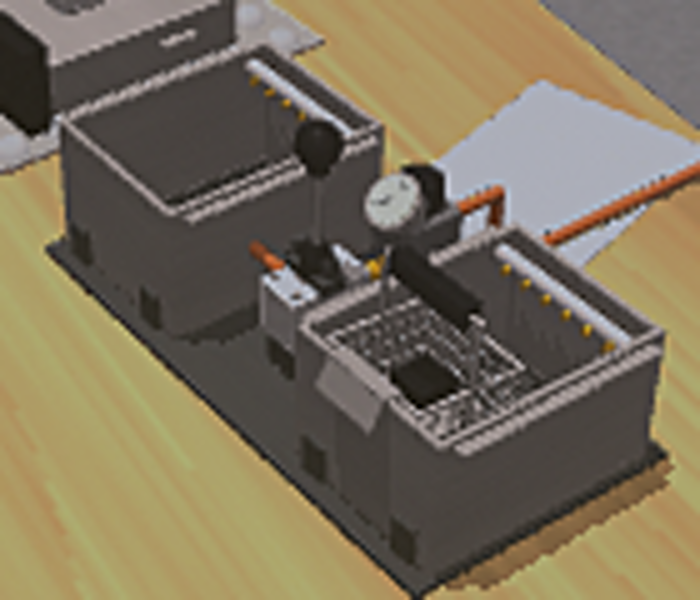

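The lip faces the robot (crop a at about 232,240), with the basket turned by about +30°. The station is turned by about +9°. Next I measure the bar, rim corners and knob in both views.

```bash
python3 - <<'E'
import pickle
from h import *
d=pickle.load(open("s0.pkl","rb")); t,s=d["top"],d["side"]
def blob(s,u,v,w,h,th):
    m=(s["image"][v:v+h,u:u+w].max(2)<th).astype(np.uint8)
    n,l,st,c=cv2.connectedComponentsWithStats(m); i=1+np.argmax(st[1:,4])
    p=np.argwhere(l==i)[:,::-1]+[u,v]; r=cv2.minAreaRect(p.astype(np.float32))
    return p.mean(0),st[i,4],r
bt=blob(t,385,197,66,50,75);bs=blob(s,340,285,60,40,75);print(bt,bs)
P,e=two(t,bt[0],s,bs[0]);print("bar",P,e, "top onz .101",onz(t,*bt[0],.105))
def ends(b):
    box=cv2.boxPoints(b[2]); q=sorted(range(4),key=lambda i:box[i][0]); return box[q[:2]].mean(0),box[q[2:]].mean(0)
a,b=[onz(t,*x,.105) for x in ends(bt)];print("bar yaw top",np.degrees(np.arctan2(-(a-b)[0],(a-b)[1])),np.linalg.norm(a-b))
a,b=[onz(s,*x,.103) for x in ends(bs)];print("bar yaw side",np.degrees(np.arctan2(-(a-b)[0],(a-b)[1])),np.linalg.norm(a-b))
ct=lambda x,y:((x+.5)/5.6+212-.5,(y+.5)/5.6+137-.5)
cs=lambda x,y:((x+.5)/5+262-.5,(y+.5)/5+140-.5)
# outer corners of empty bay FL,FR,BR,BL ; busy FL, FR
T=[(78,436),(303,400),(257,120),(38,156),(524,362),(750,325)]
for n,p in zip("eFL eFR eBR eBL bFL bFR".split(),T): print(n,onz(t,*ct(*p),.106))
S=[(62,124),(175,216),(382,128),(265,46),(301,330),(437,446)]
for n,p in zip("eFL eFR eBR eBL bFL bFR".split(),S): print(n,"side",onz(s,*cs(*p),.106))
print("knob",two(t,ct(381,247),s,cs(319,149)))
E
```

```text
(array([417.71, 222.56]), np.int32(100), ((417.5615539550781, 222.60769653320312), (5.085423946380615, 20.96186637878418), 60.2551155090332)) (array([368.21311475, 306.35655738]), np.int32(244), ((368.0147705078125, 306.4645080566406), (29.769235610961914, 9.153846740722656), 22.61986541748047))
bar [ 0.45634123 -0.30561735  0.10417224] 0.0007100610673602551 top onz .101 [ 0.45595157 -0.30527901  0.105     ]
bar yaw top 27.757635366794588 0.06708703668995467
bar yaw side 33.572219028209055 0.0661402108563733
eFL [0.50066717 0.30499424 0.106     ]
eFR [0.51734279 0.17610978 0.106     ]
eBR [0.68171238 0.20034958 0.106     ]
eBL [0.66459993 0.3276992  0.106     ]
bFL [0.53525705 0.04937376 0.106     ]
bFR [ 0.55252214 -0.08032998  0.106     ]
eFL side [0.50181028 0.30687115 0.106     ]
eFR side [0.52176905 0.18139698 0.106     ]
eBR side [0.68427744 0.20342614 0.106     ]
eBL side [0.66482799 0.32817979 0.106     ]
bFL side [0.53642368 0.04835963 0.106     ]
bFR side [ 0.55317387 -0.07206876  0.106     ]
knob (array([0.59210849, 0.12514275, 0.16761459]), np.float64(0.002251926407158082))
```

Measured:

| Item | Position | Check |
|---|---|---|
| Bar | (0.456, -0.305, ~0.103) | length 66-67 mm, correct; yaw about +30.5° |
| Empty bay rim | about (0.512, 0.242, 0.106) | 130 x 166 mm, correct; yaw about +8° |
| Knob | (0.592, 0.125, 0.168) | height should be 0.170, so good |

Now I move above the basket.

```bash
p="python3 -m pendant"
$p '[[91,0.3,-0.9,0.1,-3.5],[91,0.3,-0.95,0,-3.5],[91,0.3,-0.95,0,-3.5],[91,0.3,-0.95,0,-3.5],[91,0.3,-0.95,0,-3.5]]' 
$p '[[91,0.3,-0.95,0,-3.5],[91,0.3,-0.95,0,-3.5],[91,0.3,-0.95,0,-3.5],[91,0.3,-0.95,0,-3.5],[91,0.3,-0.95,0,-3.5]]' >/dev/null
$p '[[91,0.3,-0.95,0,0],[91,0.3,-0.95,0,0],[91,0.3,-0.95,0,0],[91,0.3,-0.95,0,0],[91,0,-0.95,0,0]]' >/dev/null
$p '[[91,0,-0.95,0,0],[91,0,-0.95,0,0],[91,0,-0.95,0,0],[91,0,-0.95,0,0],[91,0,-0.95,0,0]]' >/dev/null
$p '[[91,0,-0.95,0,0],[91,0,-0.95,0,0],[91,0,-0.95,0,0],[91,0,-0.6,0,0],[91,0,0,0,0]]'
python3 - <<'E'
from h import *
from scipy.spatial.transform import Rotation as R
q=manip.sense();y=R.from_rotvec(q["orientation"]).as_matrix()[:,1]
print(q["tcp_pos"],np.degrees(np.arctan2(y[1],y[0])),q["joints"])
s=snapshot("wrist");save(s,"w1.png");print(s["fx"],s["cx"],s["cy"],np.round(s["T"],3).tolist())
E
```

```text
time: 0.52
tcp_pos: [0.3459, 0.4491, 0.2176]
orientation: [-1.12, -2.935, 0.001]
contact_force: [0.8, -0.1, -0.2]
gripper_width: 0.0909
grasp_force: 0.0
time: 2.18
tcp_pos: [0.4539, -0.2608, 0.2179]
orientation: [1.553, 2.73, -0.001]
contact_force: [0.4, 0.6, 0.9]
gripper_width: 0.091
grasp_force: 0.0
[ 0.45387699 -0.26077774  0.21792235] 30.720930552755682 [-5.65810166e-01  9.35404359e-02  2.08708551e+00 -5.14525366e-04
  9.60353483e-01 -1.10169678e+00]
309.70691628693146 323.55759272059834 194.71746584489665 [[0.86, 0.492, 0.133, 0.417], [0.51, -0.83, -0.226, -0.197], [-0.0, 0.262, -0.965, 0.388], [0.0, 0.0, 0.0, 1.0]]
```

View pics/w1.png

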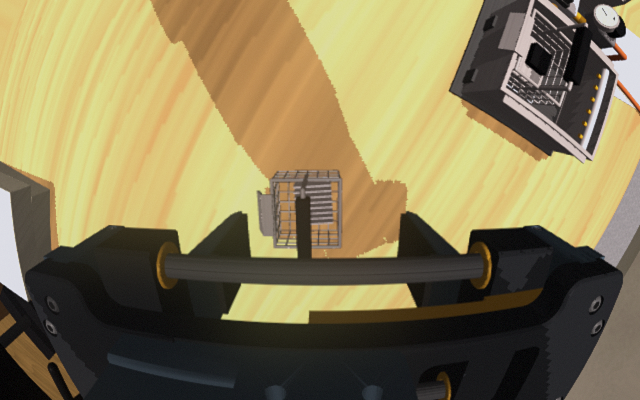

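The wrist view shows the basket square to the fingers, with the bar along column 303, rows 197 to 260. I'll compare its line with the triangulated position.

```bash
cat >> h.py <<'E'
def wz(s,u,v,z):
    a=np.array([(u-s["cx"])/s["fx"],(v-s["cy"])/s["fy"]]);r=np.hypot(*a);d=np.r_[np.sin(r)*a/r,np.cos(r)]
    T=np.array(s["T"]);d=T[:3,:3]@d;o=T[:3,3];return o+d*(z-o[2])/d[2]
E
python3 - <<'E'
from h import *
s=snapshot("wrist")
for p in [(303,197),(303.5,258)]: print(wz(s,*p,.109))
for p in [(274,176),(338,173),(340,246),(277,246)]: print(wz(s,*p,.056))
E
```

```text
[ 0.43969263 -0.27205313  0.109     ]
[ 0.47140536 -0.32727551  0.109     ]
[ 0.40443507 -0.28215191  0.056     ]
[ 0.46345844 -0.24343929  0.056     ]
[ 0.51091441 -0.31651666  0.056     ]
[ 0.44708907 -0.35489584  0.056     ]
```

```bash
p="python3 -m pendant"
$p '[[91,0.05,-0.53,0,0],[91,0,-0.5,0,0],[91,0,0,-0.8,0],[91,0,0,-0.8,0],[91,0,0,-0.8,0]]' 
$p '[[91,0,0,-0.5,0],[91,0,0,-0.5,0],[91,0,0,0,0],[40,0,0,0,0],[20,0,0,0,0]]' 
$p '[[5,0,0,0,0],[5,0,0,0,0],[5,0,0,0,0],[5,0,0,0,0],[5,0,0,0,0]]' 
$p '[[5,0,0,0,0],[5,0,0,0,0],[5,0,0,0,0],[5,0,0,0,0],[5,0,0,0,0]]' 
```

```text
time: 2.7
tcp_pos: [0.4562, -0.2973, 0.1212]
orientation: [1.548, 2.732, -0.0]
contact_force: [-0.1, -0.3, -0.0]
gripper_width: 0.0909
grasp_force: 0.0
time: 3.12
tcp_pos: [0.4566, -0.2979, 0.0831]
orientation: [1.548, 2.733, -0.0]
contact_force: [-0.4, -0.7, 0.3]
gripper_width: 0.0802
grasp_force: 0.0
time: 3.53
tcp_pos: [0.4561, -0.2984, 0.0823]
orientation: [1.549, 2.732, -0.0]
contact_force: [-0.6, -0.4, 0.1]
gripper_width: 0.0472
grasp_force: 0.0
time: 3.95
tcp_pos: [0.4558, -0.2983, 0.0819]
orientation: [-1.549, -2.733, 0.0]
contact_force: [-1.1, -1.3, -1.5]
gripper_width: 0.0137
grasp_force: 21.9
```

```bash
p="python3 -m pendant"
$p '[[5,0,0,0,0],[5,0,0,0.2,0],[5,0,0,0.4,0],[5,0,0,0.6,0],[5,0,0,0.6,0]]' 
$p '[[5,0,0,0.6,0],[5,0,0,0.6,0],[5,0,0,0.6,0],[5,0,0,0.4,0],[5,0,0,0.2,0]]' 
python3 - <<'E'
from h import *
a=snapshot("side");b=snapshot("wrist")
i=np.hstack([cv2.resize(a["image"][190:390,270:470],(400,400),interpolation=2),b["image"][100:300,220:420].repeat(2,0).repeat(2,1)])
cv2.imwrite("pics/g.png",i[:,:,::-1])
E
```

```text
time: 4.37
tcp_pos: [0.4554, -0.2978, 0.1547]
orientation: [-1.549, -2.731, -0.0]
contact_force: [0.2, 0.1, -2.4]
gripper_width: 0.0138
grasp_force: 30.0
time: 4.78
tcp_pos: [0.4565, -0.2986, 0.2527]
orientation: [1.548, 2.73, -0.0]
contact_force: [0.0, -0.1, -2.5]
gripper_width: 0.014
grasp_force: 30.0
```

View pics/g.png

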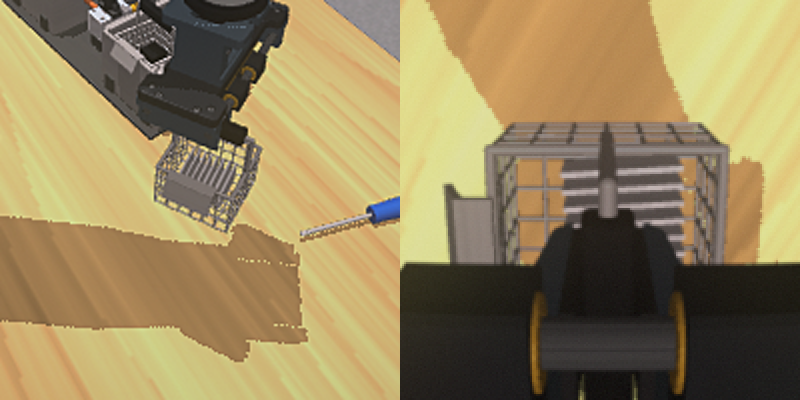

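The basket hangs level and square in the grip, with the heat sink in it and the lip at left. I carry it along the front of the station.

```bash
p="python3 -m pendant"
$p '[[5,0,0.3,0.1,0],[5,0,0.6,0.1,-2.1],[5,0,0.8,0,-2.1],[5,0,0.8,0,-2.1],[5,0,0.8,0,-2.1]]' >/dev/null
$p '[[5,0,0.8,0,-2.1],[5,0,0.8,0,-2.1],[5,0,0.8,0,-2.1],[5,0,0.8,0,-2.1],[5,0,0.8,0,-2.1]]' >/dev/null
$p '[[5,0,0.8,0,-2.1],[5,0,0.8,0,-2.1],[5,0,0.8,0,0],[5,0,0.8,0,0],[5,0,0.8,0,0]]' 
$p '[[5,0,0.8,0,0],[5,0,0.6,0,0],[5,0,0.4,0,0],[5,0,0.3,0,0],[5,0,0,0,0]]'
```

```text
time: 6.13
tcp_pos: [0.4545, 0.1555, 0.2567]
orientation: [-2.065, -2.366, 0.003]
contact_force: [1.1, -0.6, -2.9]
gripper_width: 0.0136
grasp_force: 30.0
time: 6.55
tcp_pos: [0.4551, 0.2393, 0.2569]
orientation: [-2.063, -2.368, 0.002]
contact_force: [0.3, 0.6, -2.2]
gripper_width: 0.0136
grasp_force: 30.0
```

```bash
p="python3 -m pendant"
$p '[[5,0.4,0.1,0,0],[5,0.8,0.1,0,0],[5,0.8,0,0,0],[5,0.5,0,0,0],[5,0.09,0,0,0]]' >/dev/null
$p '[[5,0,0,-0.3,0],[5,0,0,-0.5,0],[5,0,0,-0.4,0],[5,0,0,-0.15,0],[5,0,0,0,0]]'
python3 - <<'E'
from h import *
import pickle
d={n:snapshot(n) for n in("side","top","wrist")};pickle.dump(d,open("s1.pkl","wb"))
i=np.hstack([cv2.resize(d["side"]["image"][130:230,245:345],(400,400),interpolation=2),cv2.resize(d["wrist"]["image"][100:300,220:420],(400,400))])
cv2.imwrite("pics/k.png",i[:,:,::-1])
E
```

```text
time: 7.38
tcp_pos: [0.5575, 0.245, 0.2016]
orientation: [-2.064, -2.366, 0.005]
contact_force: [-0.4, -0.1, -2.8]
gripper_width: 0.0141
grasp_force: 30.0
```

View pics/k.png

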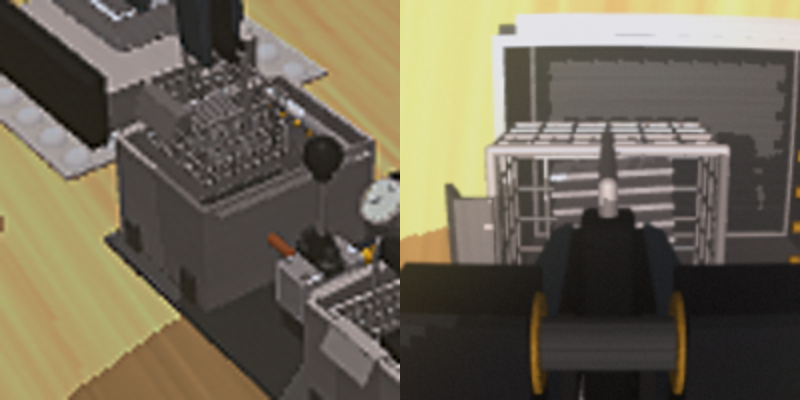

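The wrist view shows the basket square to the bay, with the front wall's left stretch at columns 494 to 506 of the crop, above the basket. I'll turn this into the offset between basket and wall.

```bash
python3 - <<'E'
from h import *
import pickle
d=pickle.load(open("s1.pkl","rb"));s=d["wrist"]
c=lambda x,y:(220+(x-400)/2-.25,100+y/2-.25)
ps=np.radians(7.87);ex=np.array([np.cos(ps),np.sin(ps)]);ey=np.array([-ex[1],ex[0]])
tcp=np.array([.5575,.245])
def f(n,p,z):
    w=wz(s,*c(*p),z)[:2]; print(n,w,"rel tcp x,y mm",1e3*(w-tcp)@ex,1e3*(w-tcp)@ey)
f("rim corner outer",(494,44),.106);f("rim outer low",(493,120),.106);f("rim inner",(506,50),.106)
f("rim inner low",(505,110),.106)
f("basket FL",(489,148),.1756);f("basket BR?",(727,148),.1756);f("lip FL edge",(449,186),.158);f("lip",(449,262),.158)
g=d["wrist"]["image"][:,:,:].mean(2)
for v in (130,140,150): print(v,g[v,258:280].astype(int))
E
```

```text
rim corner outer [0.50173616 0.30516065] rel tcp x,y mm -47.00106086831651 67.22953138172426
rim outer low [0.50490467 0.27164211] rel tcp x,y mm -48.45195782472737 33.592834629221954
rim inner [0.50732789 0.30312182] rel tcp x,y mm -41.74116762140826 64.44424659647181
rim inner low [0.50981584 0.27674615] rel tcp x,y mm -42.888163315992315 37.9763397768286
basket FL [0.51610926 0.2743366 ] rel tcp x,y mm -36.983956914418975 34.7277491231354
basket BR? [0.59430269 0.28496198] rel tcp x,y mm 41.92788134227828 34.5463488919155
lip FL edge [0.49929305 0.25422686] rel tcp x,y mm -56.39531544684645 17.109994006252386
lip [0.50102972 0.22394338] rel tcp x,y mm -58.821603338219674 -13.12605247702599
130 [203 203 204 203 202 202 202 207 220 228 228 229 231 178 113  75  76  76
  75  77  76  77]
140 [203 205 204 203 201 200 200 202 216 225 227 228 230 229 138  73  72  74
  73  74  71  74]
150 [205 205 204 202 202 200 199 202 213 222 225 226 227 219 130  79  74  72
  73  73  72  72]
```

```bash
p="python3 -m pendant"
$p '[[5,0,0,-0.2,0],[5,0,0,-0.2,0],[5,0,0,-0.2,0],[5,0,0,0,0],[5,0,0,0,0]]'
$p '[[5,0,0,-0.2,0],[5,0,0,-0.2,0],[5,0,0,-0.2,0],[5,0,0,0,0],[5,0,0,0,0]]'
python3 - <<'E'
from h import *
d={n:snapshot(n) for n in("side","top","wrist")}
g=d["wrist"]["image"].mean(2)
i=np.hstack([cv2.resize(d["side"]["image"][130:230,245:345],(400,400),interpolation=2),cv2.resize(d["wrist"]["image"][100:240,220:360],(400,400))])
cv2.imwrite("pics/l.png",i[:,:,::-1])
E
```

```text
time: 7.95
tcp_pos: [0.5592, 0.2456, 0.1792]
orientation: [-2.065, -2.367, 0.002]
contact_force: [-0.4, 1.1, -2.7]
gripper_width: 0.014
grasp_force: 30.0
time: 8.37
tcp_pos: [0.5592, 0.2456, 0.1552]
orientation: [-2.065, -2.367, 0.002]
contact_force: [-0.7, 0.4, -2.8]
gripper_width: 0.0137
grasp_force: 30.0
```

View pics/l.png

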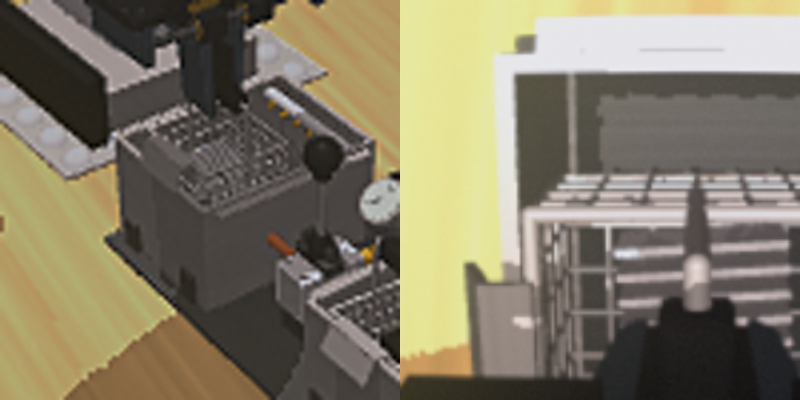

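The basket is inside the bay with no contact force. The rim is at crop columns 500 to 520, the basket's side at 527, and the lip's outer edge at 470. Checking the remaining offset.

```bash
python3 - <<'E'
from h import *
s=snapshot("wrist");q=manip.sense()["tcp_pos"][:2]
ps=np.radians(7.87);ex=np.array([np.cos(ps),np.sin(ps)]);ey=np.array([-ex[1],ex[0]])
k=140/400
for n,p,z in [("rim out",(498,120),.106),("rim in",(519,120),.106),("rim out",(502,230),.106),("rim in",(519,195),.106),("bFL",(526,211),.1292),("lip bottom edge",(470,270),.111),("lip bottom",(478,370),.111)]:
    w=wz(s,220+(p[0]-400)*k-.3,100+p[1]*k-.3,z)[:2];print(n,1e3*(w-q)@ex,1e3*(w-q)@ey)
E
```

```text
rim out -49.695801943262545 53.87014002638021
rim in -44.22181089144759 53.724394379560984
rim out -49.93420214186234 25.236257591568943
rim in -44.96463537385822 34.40023016090348
bFL -38.68389174484164 34.761266230490776
lip bottom edge -57.94963462474798 15.848250048786053
lip bottom -57.936599189181386 -11.830872680987255
```

```bash
p="python3 -m pendant"
$p '[[5,-0.05,0,0,0],[5,-0.035,-0.01,0,0],[5,0,0,-0.15,0],[5,0,0,-0.15,0],[5,0,0,0,0]]'
$p '[[5,0,0,-0.1,0],[5,0,0,-0.1,0],[5,0,0,0,0],[5,0,0,0,0]]'
$p '[[5,0,0,-0.05,0],[5,0,0,-0.05,0],[5,0,0,0,0],[5,0,0,0,0]]'
```

```text
time: 8.98
tcp_pos: [0.5554, 0.2451, 0.1425]
orientation: [-2.065, -2.367, 0.002]
contact_force: [-0.7, -0.4, -3.2]
gripper_width: 0.0136
grasp_force: 30.0
time: 9.32
tcp_pos: [0.556, 0.2453, 0.1356]
orientation: [-2.065, -2.367, 0.001]
contact_force: [-0.2, 0.3, -3.4]
gripper_width: 0.014
grasp_force: 30.0
time: 9.65
tcp_pos: [0.5561, 0.2453, 0.1318]
orientation: [-2.065, -2.367, 0.0]
contact_force: [0.2, -0.4, -3.6]
gripper_width: 0.0138
grasp_force: 30.0
```

```bash
p="python3 -m pendant"
$p '[[5,0,0,-0.05,0],[5,0,0,0,0],[5,0,0,0,0]]'
$p '[[5,0,0,-0.04,0],[5,0,0,0,0],[5,0,0,0,0]]'
python3 - <<'E'
from h import *
import pickle
d={n:snapshot(n) for n in("side","top","wrist")}
i=np.hstack([cv2.resize(d["side"]["image"][130:230,245:345],(400,400),interpolation=2),cv2.resize(d["wrist"]["image"][100:240,220:360],(400,400))])
cv2.imwrite("pics/m.png",i[:,:,::-1])
E
```

```text
time: 9.9
tcp_pos: [0.5567, 0.2455, 0.1306]
orientation: [2.065, 2.367, 0.001]
contact_force: [-0.8, -0.7, 4.6]
gripper_width: 0.0136
grasp_force: 30.0
time: 10.15
tcp_pos: [0.5575, 0.2457, 0.1296]
orientation: [2.064, 2.366, 0.003]
contact_force: [1.7, -0.5, 8.4]
gripper_width: 0.0142
grasp_force: 30.0
```

Contact came at TCP z 0.131, against 0.132 expected for a full seat. I release and rise.

```bash
p="python3 -m pendant"
$p '[[5,0,0,0.04,0],[20,0,0,0,0],[50,0,0,0,0],[50,0,0,0,0],[50,0,0,0,0]]' >/dev/null
$p '[[50,0,0,0,0],[50,0,0,0,0],[50,0,0,0,0],[50,0,0,0.2,0],[50,0,0,0.4,0]]'
$p '[[50,0,0,0.6,0],[50,0,0,0.6,0],[50,0,0,0.6,0],[0,0,0,0.6,0],[0,0,0,0,0]]'
python3 - <<'E'
from h import *
d={n:snapshot(n) for n in("side","wrist")}
i=np.hstack([cv2.resize(d["side"]["image"][130:230,245:345],(400,400),interpolation=2),cv2.resize(d["wrist"]["image"][60:260,220:420],(400,400))])
cv2.imwrite("pics/n.png",i[:,:,::-1])
E
```

```text
time: 11.13
tcp_pos: [0.5551, 0.2449, 0.153]
orientation: [-2.064, -2.366, 0.004]
contact_force: [0.3, -0.3, 0.8]
gripper_width: 0.0495
grasp_force: 0.0
time: 11.55
tcp_pos: [0.5581, 0.2462, 0.2555]
orientation: [2.063, 2.365, 0.009]
contact_force: [0.0, 1.0, 1.1]
gripper_width: 0.0396
grasp_force: 0.0
```

View pics/n.png

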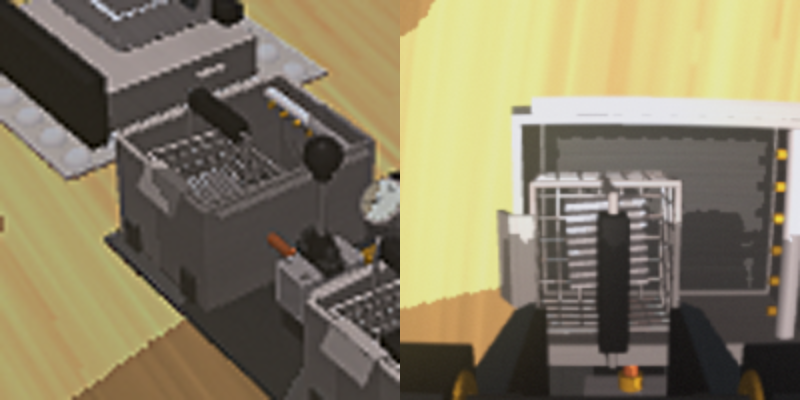

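The basket hangs upright, lip over the front rim (crop 150,190 in the side view), heat sink inside. Next I bring the closed fingers to the right of the knob, above first, and check the hung bar numerically.

```bash
p="python3 -m pendant"
$p '[[0,0.2,-0.7,0,0],[0,0.2,-0.7,0,0],[0,0.2,-0.7,0,0],[0,0.2,-0.7,0,0],[0,0.2,-0.7,0,0]]' >/dev/null
$p '[[0,0.05,-0.7,0,0],[0,0,0,0,0],[0,0,0,0,0],[0,0,0,0,0],[0,0,0,0,0]]'
python3 - <<'E'
from h import *
s=snapshot("side");t=snapshot("top")
def blobs(s,c,r,th):
    u,v=int(c[0])-r,int(c[1])-r
    m=(s["image"][v:v+2*r,u:u+2*r].max(2)<th).astype(np.uint8)
    n,l,st,ce=cv2.connectedComponentsWithStats(m); return [((ce[i]+[u,v]).round(1).tolist(),int(st[i,4]),st[i,:4].tolist()) for i in range(1,n) if st[i,4]>20]
E=(.556,.2475,.151);K=(.592,.124,.17)
for n,P in(("bar",E),("knob",K)):
    for nm,q in(("side",s),("top",t)): print(n,nm,np.round(proj(q,P),1),blobs(q,proj(q,P),14,50))
cv2.imwrite("pics/z.png",s["image"])
E
```

```text
time: 12.48
tcp_pos: [0.5978, 0.0781, 0.2494]
orientation: [-2.064, -2.367, 0.001]
contact_force: [-0.2, -0.4, 0.5]
gripper_width: 0.0006
grasp_force: 0.0
bar side [296.6 157.3] [([298.9, 158.2], 97, [10, 9, 15, 14])]
bar top [241.  194.6] [([244.0, 193.0], 86, [9, 10, 19, 7])]
knob side [326.  168.9] [([325.1, 169.0], 82, [10, 10, 10, 12])]
knob top [279.8 180.9] [([277.2, 177.8], 146, [0, 5, 28, 23])]
```

```bash
p="python3 -m pendant"
python3 -c "
from h import *
import pickle
d=pickle.load(open('s1.pkl','rb'));print(two(d['side'],(298.9,158.2),d['top'],(244.,193.)))"
$p '[[0,0,0,-0.6,0],[0,0,0,-0.7,0],[0,0,0,-0.7,0],[0,0,0,-0.4,0],[0,0,0,0,0]]'
$p '[[0,-0.028,0.2,0,0],[0,-0.014,0.1,0,0],[0,-0.014,0.1,0,0],[0,-0.014,0.1,0,0],[0,0,0,0,0]]'
$p '[[0,-0.028,0.2,0,0],[0,-0.014,0.1,0,0],[0,-0.014,0.1,0,0],[0,0,0,0,0],[0,0,0,0,0]]'
```

```text
(array([0.56021629, 0.23815008, 0.15171085]), np.float64(0.0011062034673893996))
time: 13.0
tcp_pos: [0.5959, 0.0778, 0.1504]
orientation: [-2.062, -2.365, 0.006]
contact_force: [-0.0, 1.0, -1.1]
gripper_width: 0.0004
grasp_force: 0.0
time: 13.42
tcp_pos: [0.5958, 0.0982, 0.155]
orientation: [2.064, 2.367, 0.002]
contact_force: [1.1, -0.7, 0.6]
gripper_width: 0.0006
grasp_force: 0.4
time: 13.83
tcp_pos: [0.5932, 0.1135, 0.154]
orientation: [2.065, 2.367, 0.0]
contact_force: [0.8, -3.6, 1.5]
gripper_width: 0.0003
grasp_force: 1.7
```

The hung bar is at z 0.152 (0.151 expected), so it is fully seated. I keep pushing to the stop.

```bash
p="python3 -m pendant"
$p '[[0,-0.014,0.1,0,0],[0,-0.014,0.1,0,0],[0,-0.007,0.05,0,0],[0,0,0,0,0],[0,0,0,0,0]]'
$p '[[0,-0.014,0.1,0,0],[0,-0.007,0.05,0,0],[0,0,0,0,0],[0,0,0,0,0]]'
$p '[[0,-0.007,0.05,0,0],[0,-0.007,0.05,0,0],[0,0,0,0,0],[0,0,0,0,0]]'
python3 -c "
from h import *
s=snapshot('side');c=[.592,.125,.08]
u=[int(x) for x in proj(s,[.587,.16,.162])];m=(s['image'][u[1]-14:u[1]+14,u[0]-14:u[0]+14].max(2)<50).astype(np.uint8)
n,l,st,ce=cv2.connectedComponentsWithStats(m);print(u,[((ce[i]+u-14).round(1),st[i]) for i in range(1,n) if st[i,4]>15], proj(s,[.587,.16,.162]))"
```

```text
time: 14.25
tcp_pos: [0.5914, 0.1229, 0.1534]
orientation: [-2.065, -2.367, 0.002]
contact_force: [1.3, -4.8, -1.7]
gripper_width: 0.0005
grasp_force: 2.9
time: 14.58
tcp_pos: [0.5901, 0.1286, 0.153]
orientation: [-2.065, -2.367, 0.003]
contact_force: [1.4, -8.2, -5.1]
gripper_width: 0.0008
grasp_force: 4.2
time: 14.92
tcp_pos: [0.5898, 0.1303, 0.1529]
orientation: [2.063, 2.367, -0.007]
contact_force: [4.1, -30.2, -4.2]
gripper_width: 0.0008
grasp_force: 14.9
[318, 165] [(array([309.2, 156.1]), array([  0,   0,  19,  15, 128], dtype=int32)), (array([323.5, 162.9]), array([  9,   0,  19,  25, 304], dtype=int32))] (np.float64(318.5663117858386), np.float64(165.5351872324302))
```

At the stop: force jumped to 30 N. I ease off slightly and hold for over 3 s.

```bash
p="python3 -m pendant"; 
$p '[[0,0.003,-0.02,0,0],[0,0,0,0,0],[0,0,0,0,0],[0,0,0,0,0],[0,0,0,0,0]]'
$p '[[0,0,0,0,0],[0,0,0,0,0],[0,0,0,0,0],[0,0,0,0,0],[0,0,0,0,0]]' >/dev/null
$p '[[0,0,0,0,0],[0,0,0,0,0],[0,0,0,0,0],[0,0,0,0,0],[0,0,0,0,0]]' >/dev/null
$p '[[0,0,0,0,0],[0,0,0,0,0],[0,0,0,0,0],[0,0,0,0,0],[0,0,0,0,0]]' |egrep "time|contact"
$p '[[0,0,0,0,0],[0,0,0,0,0],[0,0,0,0,0],[0,0,0,0,0],[0,0,0,0,0]]' >/dev/null
$p '[[0,0,0,0,0],[0,0,0,0,0],[0,0,0,0,0],[0,0,0,0,0],[0,0,0,0,0]]' >/dev/null
$p '[[0,0,0,0,0],[0,0,0,0,0],[0,0,0,0,0],[0,0,0,0,0],[0,0,0,0,0]]' >/dev/null
$p '[[0,0,0,0,0],[0,0,0,0,0],[0,0,0,0,0],[0,0,0,0,0],[0,0,0,0,0]]'
```

```text
time: 15.38
tcp_pos: [0.5898, 0.1301, 0.1529]
orientation: [2.064, 2.367, -0.006]
contact_force: [3.8, -22.8, -4.6]
gripper_width: 0.0009
grasp_force: 11.8
time: 16.63
contact_force: [4.2, -23.8, -4.6]
time: 18.3
tcp_pos: [0.5899, 0.1301, 0.1529]
orientation: [2.064, 2.367, -0.006]
contact_force: [3.2, -23.3, -4.4]
gripper_width: 0.0001
grasp_force: 11.8
```

```bash
p="python3 -m pendant"; 
$p '[[0,0.028,-0.2,0,0],[0,0.035,-0.25,0,0],[0,0.035,-0.25,0,0],[0,0.035,-0.25,0,0],[0,0.028,-0.2,0,0]]'
$p '[[0,0.028,-0.2,0,0],[0,0,0,0,0],[0,0,0,0,0],[0,0,0,0,0],[0,0,0,0.3,0]]'
$p '[[0,0,0,0.6,0],[0,0,0,0.8,0],[0,0,0,0.8,0],[0,0,0,0.4,0],[0,0,0,0,0]]'
$p '[[0,0,0,0,0],[0,0,0,0,0],[0,0,0,0,0],[0,0,0,0,0],[0,0,0,0,0]]'
python3 - <<'E'
from h import *
import pickle
d=pickle.load(open("s0.pkl","rb"))
s=snapshot("side");t=snapshot("top")
def big(s,c,r,th=50):
    u,v=int(c[0])-r,int(c[1])-r
    m=(s["image"][v:v+2*r,u:u+2*r].max(2)<th).astype(np.uint8)
    n,l,st,ce=cv2.connectedComponentsWithStats(m);i=1+np.argmax(st[1:,4]);return (ce[i]+[u,v]).round(1),st[i,4]
print("knob now",big(s,(325,169),12),"before",big(d["side"],(325,169),12))
b=big(s,(297,157),14),big(t,(241,194),14);print("bar",b,two(s,b[0][0],t,b[1][0]))
def diff(a,b,u,v,w,h): return np.abs(a["image"][v:v+h,u:u+w].astype(int)-b["image"][v:v+h,u:u+w]).mean()
print("screwdriver",diff(s,d["side"],415,280,80,32),"cup",diff(s,d["side"],208,148,32,45),"busy basket",diff(s,d["side"],322,195,60,50))
E
```

```text
time: 18.72
tcp_pos: [0.597, 0.0856, 0.1539]
orientation: [-2.066, -2.367, -0.0]
contact_force: [-0.2, 0.3, -0.4]
gripper_width: 0.0005
grasp_force: 0.0
time: 19.13
tcp_pos: [0.5967, 0.0788, 0.1644]
orientation: [-2.064, -2.366, 0.003]
contact_force: [-0.1, -0.5, 0.3]
gripper_width: 0.0005
grasp_force: 0.0
time: 19.55
tcp_pos: [0.5999, 0.0792, 0.2752]
orientation: [2.062, 2.364, 0.008]
contact_force: [0.8, 0.0, 1.0]
gripper_width: 0.0003
grasp_force: 0.0
time: 19.97
tcp_pos: [0.5976, 0.0786, 0.269]
orientation: [-2.065, -2.366, 0.002]
contact_force: [0.4, 0.1, -0.4]
gripper_width: 0.0002
grasp_force: 0.0
knob now (array([325.1, 169. ]), np.int32(80)) before (array([325.1, 168.9]), np.int32(81))
bar ((array([298.9, 158.2]), np.int32(97)), (array([244.5, 192.9]), np.int32(91))) (array([0.55991412, 0.23657176, 0.15277893]), np.float64(0.0019501340011407542))
screwdriver 3.496484375 cup 15.904398148148148 busy basket 8.592444444444444
```

```bash
python3 -c "
from bench import manip; print(manip.finish_job())"
```

```text
the job is handed in; nothing more can be done
None
```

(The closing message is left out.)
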